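# Heft three parts tins and hold up the fullest

## Robot

A 6-joint arm with a two-finger parallel gripper is mounted at the origin on a cart in front of the work surface, level with it; the furniture and walls round the work are solid. World frame = base frame: x ahead of the robot, y to its left, z up, the work surface at z = 0. Lengths are in m, angles in degrees, forces in N, time in s.
With the tool pointing down it reaches from about 0.35 to 0.875 m from the base axis. Payload 4.2 kg.
Tool frame: the origin (TCP) lies midway between the tips of the shut fingers; the grasp point (between the pads) lies r.grasp_offset behind it (r.grasp_offset is the distance from the TCP to the grasp point, in m); z points along the fingers, y is the direction in which the jaws open and shut (so a half turn about z gives the same grasp; the last joint's range is limited). The gripper opens to 87 mm and grips with 3 to 60 N. Pads are 19 mm wide; open, the fingers measure 117 mm over their backs; the gripper's body (75 mm by 190 mm) begins 51 mm behind the grasp point.
Start: joints at [85.749, 22.042, 0.453, 0, -68.411, -14.817], TCP at [0.204, 0.591, 0.189] pointing down, gripper open.
Joint ranges: [-179.83, 179.83], [-69.29, 118.12], [-61.27, 80.66], [-181.25, 117.63], [-171.15, -9.14], [-177.46, 177.46]. Speed limits (degrees/s): [159.86, 159.86, 180, 180, 180, 180].

## Interface

Orientations are given as a 3x3 rotation matrix whose columns are the frame's x, y, z axes.
In Python, from station import sense, optics, r gives the robot as it stands. The module is installed in compiled form; this text tells all that it offers.
- The arm moves only by the tool servo_tool, never from a script. Its argument "deltas" is a list of rows, each an object with "slide": the shift along the tool's x, y, z in units of 25 mm (1.0 is 25 mm), a list of three; "spin": the turn about the tool's z in units of 8 degrees (1.0 is 8 degrees). A call has 1 to 10 rows; each row shifts and turns the pose as measured when the row begins, along the tool's axes as they then stand; what a row does not reach is not made up. A row lasts 1/10 s, in which the tool goes at most 50 mm and 8.59 degrees, less where a joint would pass 70% of its speed; a pose out of reach is approached as far as the arm can. A call is refused whole if a number of a shift passes 1 or a number of a turn 1, either way. A call with a gripper value outside its range is refused whole. "gripper" is the closure in counts, from 0 (fully open) to 255 (shut), set as the call begins (left out, the last holds). The fingers move at their own pace and stop on an object; the grip force is fixed at half the most. Time passes only in rows, so rows that do not move let the fingers close. It gives the time, the measured TCP pose, the force and the opening at its end, in the units of the state.
- sense(): the state, without advancing time (a new reading comes with each control period).
- optics.capture(name): name is "scene" or "top"; returns a dict with "frame" (480x640x3 uint8, red, green, blue), "camera_matrix" (3x3 intrinsics, pixels), "eye" and "rotation" of the camera in the world. Camera axes: x right, y down, z forward; pixel columns grow to the right and rows downward; lengths in m; the calibration is good to about 2 mm. A picture is of the moment at which its call begins. There is no depth.
- r.finish_job(): hands the job in, once; it reports no verdict.
The state is a dict: "time_s": time; "joints": joint angles; "joint_velocities": joint speeds; "effort": joint torques, N m; "tcp_pos": TCP position; "ee_rot": TCP orientation; "wrist_force": force on the tool from outside, world axes, zero at the start; "moment": the same for the moment, N m; "gripper_width": opening from 0.0 (shut) to 1.0 (fully open).
Only numpy, scipy, OpenCV 4.12 (cv2) and the standard library are available. Lean on these libraries where they do the work, as an engineer would, in place of code of your own. Each camera call takes 0.05 s, during which the arm holds its last target.

## Task

Three look-alike tins of steel parts stand in a rack with their flip caps open: press all three caps shut before lifting any tin. Then find by feel which tin is the heaviest, put any other tin you lifted back in the rack, and finish with the heaviest one gripped and held still and upright, its base about 20 cm above the bench: the program ends while holding it. Do not knock a tin over, and leave everything else on the bench where it lies.

Things in the scene. Friction and masses are not known exactly. Their poses are not given: they have to be found in the camera images.
- rack: fixed plywood rack, 84 mm (x) by 280 mm (y) by 16 mm high, lying on the bench, with three round recesses 56 mm wide and 10 mm deep in a row along its y axis, 90 mm apart (at y = +90, 0 and -90 mm). Origin: centre of its underside; a tin's underside stands 6 mm above that.
- recess_left (a point): centre of the floor of the rack's recess at y = +90 mm (left)
- recess_mid (a point): centre of the floor of the rack's recess at the middle
- recess_right (a point): centre of the floor of the rack's recess at y = -90 mm (right)
- tin_a: one of three identical-looking round metal tins, 50 mm diameter, 80 mm tall, in any of the rack's recesses. Origin: centre of underside, z up. The heaviest weighs over 0.53 kg, the others 0.19 to 0.36 kg; which it is changes each time and can only be felt. Grip the side some 55 mm up, fingers closing across the rack's short side (neighbours stand 40 mm apart along the rack).
- tin_a_cap (a joint): flip cap on top of tin_a: 0 = shut, grows as it opens (0.4 to 1.0 at start). Dark steel flap 28x20x4 mm, hinged 14 mm off the tin's axis on its own +x side, reaching across the axis; shut, its top is 86 mm above the tin's underside. Stiff hinge, no spring: stays where left; 1 to 2 N straight down on the tin's axis shuts it.
- tin_b: one of three identical-looking round metal tins, 50 mm diameter, 80 mm tall, in any of the rack's recesses. Origin: centre of underside, z up. The heaviest weighs over 0.53 kg, the others 0.19 to 0.36 kg; which it is changes each time and can only be felt. Grip the side some 55 mm up, fingers closing across the rack's short side (neighbours stand 40 mm apart along the rack).
- tin_b_cap (a joint): flip cap on top of tin_b: 0 = shut, grows as it opens (0.4 to 1.0 at start). Dark steel flap 28x20x4 mm, hinged 14 mm off the tin's axis on its own +x side, reaching across the axis; shut, its top is 86 mm above the tin's underside. Stiff hinge, no spring: stays where left; 1 to 2 N straight down on the tin's axis shuts it.
- tin_c: one of three identical-looking round metal tins, 50 mm diameter, 80 mm tall, in any of the rack's recesses. Origin: centre of underside, z up. The heaviest weighs over 0.53 kg, the others 0.19 to 0.36 kg; which it is changes each time and can only be felt. Grip the side some 55 mm up, fingers closing across the rack's short side (neighbours stand 40 mm apart along the rack).
- tin_c_cap (a joint): flip cap on top of tin_c: 0 = shut, grows as it opens (0.4 to 1.0 at start). Dark steel flap 28x20x4 mm, hinged 14 mm off the tin's axis on its own +x side, reaching across the axis; shut, its top is 86 mm above the tin's underside. Stiff hinge, no spring: stays where left; 1 to 2 N straight down on the tin's axis shuts it.
- offcut_5: bystander: small wooden offcut 30x53x18 mm, behind the rack. Origin: centre of its underside.
- screwdriver: bystander: screwdriver, 26x194x23 mm, behind the rack. Origin: centre of its underside.
- dowel_0: bystander: wooden dowel 10 mm thick, 75 mm long, in front of the rack. Origin: centre of its underside.
- sanding_block: bystander: cork sanding block 59x104x31 mm, right of the fence. Origin: centre of its underside.
- tape_elec: bystander: roll of black tape, 53 mm wide, 19 mm high, right of the fence. Origin: centre of its underside.
- offcut_0: bystander: wooden offcut 36x70x20 mm, behind the rack to the right. Origin: centre of its underside.
Not all that is in view belongs to the job. Leave any blue or pink look-alike of the tin_a alone.

How it is judged (in metres and radians):
On the way:
1. all three caps are shut while all the tins still stand in the rack (value of joint each of tin_a_cap, tin_b_cap, tin_c_cap below 0.12 rad and z of each of tin_a, tin_b, tin_c in the frame of rack below 0.015 m), for 0.2 s.
At the end, for the whole second after the job is handed in: heaviest tin gripped (2 N), still (0.03 m/s), upright (0.3 rad), base 16 to 30 cm above the bench, resting on nothing; the other two upright (0.1 rad) in the rack within 7 mm of a recess centre, not touched, each weighing on it under 4.4 N (so not the heaviest); all caps shut (0.12 rad) (value of joint each of tin_a_cap, tin_b_cap, tin_c_cap below 0.12 rad and ((height (world z) of tin_a between 0.16 and 0.3 m and angle between tin_a's own z axis and vertical below 0.3 rad and linear speed of tin_a below 0.03 m/s and contact force between the fingers and tin_a above 2 N and contact force between tin_a and rack below 0.2 N and contact force between tin_a and tin_b below 0.2 N and contact force between tin_a and tin_c below 0.2 N and ((horizontal distance between tin_b and recess_left below 0.007 m or horizontal distance between tin_b and recess_mid below 0.007 m or horizontal distance between tin_b and recess_right below 0.007 m) and z of tin_b in the frame of rack below 0.01 m and angle between tin_b's own z axis and vertical below 0.1 rad and linear speed of tin_b below 0.02 m/s and contact force between tin_b and the fingers below 0.2 N and contact force between tin_b and rack below 4.4 N) and ((horizontal distance between tin_c and recess_left below 0.007 m or horizontal distance between tin_c and recess_mid below 0.007 m or horizontal distance between tin_c and recess_right below 0.007 m) and z of tin_c in the frame of rack below 0.01 m and angle between tin_c's own z axis and vertical below 0.1 rad and linear speed of tin_c below 0.02 m/s and contact force between tin_c and the fingers below 0.2 N and contact force between tin_c and rack below 4.4 N)) or (height (world z) of tin_b between 0.16 and 0.3 m and angle between tin_b's own z axis and vertical below 0.3 rad and linear speed of tin_b below 0.03 m/s and contact force between the fingers and tin_b above 2 N and contact force between tin_b and rack below 0.2 N and contact force between tin_b and tin_a below 0.2 N and contact force between tin_b and tin_c below 0.2 N and ((horizontal distance between tin_a and recess_left below 0.007 m or horizontal distance between tin_a and recess_mid below 0.007 m or horizontal distance between tin_a and recess_right below 0.007 m) and z of tin_a in the frame of rack below 0.01 m and angle between tin_a's own z axis and vertical below 0.1 rad and linear speed of tin_a below 0.02 m/s and contact force between tin_a and the fingers below 0.2 N and contact force between tin_a and rack below 4.4 N) and ((horizontal distance between tin_c and recess_left below 0.007 m or horizontal distance between tin_c and recess_mid below 0.007 m or horizontal distance between tin_c and recess_right below 0.007 m) and z of tin_c in the frame of rack below 0.01 m and angle between tin_c's own z axis and vertical below 0.1 rad and linear speed of tin_c below 0.02 m/s and contact force between tin_c and the fingers below 0.2 N and contact force between tin_c and rack below 4.4 N)) or (height (world z) of tin_c between 0.16 and 0.3 m and angle between tin_c's own z axis and vertical below 0.3 rad and linear speed of tin_c below 0.03 m/s and contact force between the fingers and tin_c above 2 N and contact force between tin_c and rack below 0.2 N and contact force between tin_c and tin_a below 0.2 N and contact force between tin_c and tin_b below 0.2 N and ((horizontal distance between tin_a and recess_left below 0.007 m or horizontal distance between tin_a and recess_mid below 0.007 m or horizontal distance between tin_a and recess_right below 0.007 m) and z of tin_a in the frame of rack below 0.01 m and angle between tin_a's own z axis and vertical below 0.1 rad and linear speed of tin_a below 0.02 m/s and contact force between tin_a and the fingers below 0.2 N and contact force between tin_a and rack below 4.4 N) and ((horizontal distance between tin_b and recess_left below 0.007 m or horizontal distance between tin_b and recess_mid below 0.007 m or horizontal distance between tin_b and recess_right below 0.007 m) and z of tin_b in the frame of rack below 0.01 m and angle between tin_b's own z axis and vertical below 0.1 rad and linear speed of tin_b below 0.02 m/s and contact force between tin_b and the fingers below 0.2 N and contact force between tin_b and rack below 4.4 N)))); the arm keeps its last pose, push and grip.
It fails at once if a tin is lifted with any cap still open (z of any of tin_a, tin_b, tin_c in the frame of rack above 0.03 m and value of joint any of tin_a_cap, tin_b_cap, tin_c_cap above 0.3 rad).
It fails at once if a tin is knocked over (angle between any of tin_a, tin_b, tin_c's own z axis and vertical above 0.7 rad).
It fails at once if a bystander is moved by more than 3 cm (distance of any of offcut_5, screwdriver, dowel_0, sanding_block, tape_elec, offcut_0 from where it was at the start of the episode above 0.03 m).
It also fails if it takes over 72 s, if anything falls off the work surface, if the arm or the gripper's body presses on something with over 40 N, if the wrist force passes 120 N, or if a joint passes its speed limit or range.

## Working session

There is one attempt and no reset: what is moved stays moved. The work goes in short steps, Python scripts to look and compute and a tool call to move; the robot and the scene stay as the last step left them, time stands still between calls to the robot, and variables do not carry over. Pictures are saved under pics/ and viewed, and the job is handed in when it is done.

Besides the shell and the picture viewer there is one more tool, called after "Request:" as name([rows], argument=value, ...), one row to a line, values as JSON. servo_tool: Moves the arm, as the interface text tells. Its arguments: {"type":"object","properties":{"deltas":{"type":"array"},"gripper":{"type":"number"}},"required":["deltas"]}

```bash
mkdir -p pics; python3 - <<'E'
from station import sense, optics, r
import cv2
for n in ("scene","top"):
    d=optics.capture(n); cv2.imwrite(f"pics/{n}0.png",d["frame"][:,:,::-1]); print(n,d["camera_matrix"],d["eye"],d["rotation"])
print(sense(), r.grasp_offset)
E
```

```text
scene [[463.4912015    0.         317.06937852]
 [  0.         463.4912015  233.34646845]
 [  0.           0.           1.        ]] [0.17981734 0.57826424 0.81721297] [[-0.69090979 -0.56779451  0.44749644]
 [-0.72293996  0.54367771 -0.4263477 ]
 [-0.00121595 -0.61808086 -0.78611359]]
top [[464.41008203   0.         329.13871181]
 [  0.         464.41008203 228.81574305]
 [  0.           0.           1.        ]] [0.43263626 0.17451502 1.07077091] [[-0.01573401 -0.98865891  0.14935195]
 [-0.99980254  0.01736956  0.00965283]
 [-0.01213753 -0.14917058 -0.98873698]]
{'time_s': 0.1, 'joints': array([ 8.57497096e+01,  2.20849998e+01,  3.87442069e-01, -2.52771839e-02,
       -6.84122369e+01, -1.48199040e+01]), 'joint_velocities': array([ 0.0833128 , -0.09790701,  0.25486753,  0.12285082, -0.03852198,
       -0.02736974]), 'effort': array([-1.31149241e-04, -3.91691494e+01,  1.87934589e+01,  4.23184499e+00,
        1.34297847e-02, -7.92607921e-05]), 'tcp_pos': array([0.20395848, 0.59013601, 0.18798232]), 'ee_rot': array([[ 9.45065857e-01, -3.26879523e-01, -5.51115625e-04],
       [-3.26879975e-01, -9.45063990e-01, -1.88057015e-03],
       [ 9.38803428e-05,  1.95741130e-03, -9.99998080e-01]]), 'wrist_force': array([ 0.85423728,  0.5565519 , -0.5499635 ]), 'moment': array([-0.00660967, -0.00265477,  0.02774302]), 'gripper_width': 1.0016292291835924} 0.0187
```

View pics/scene0.png

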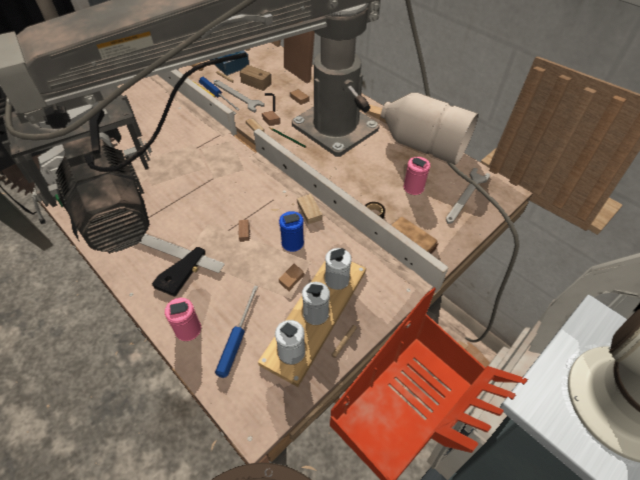

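View pics/top0.png

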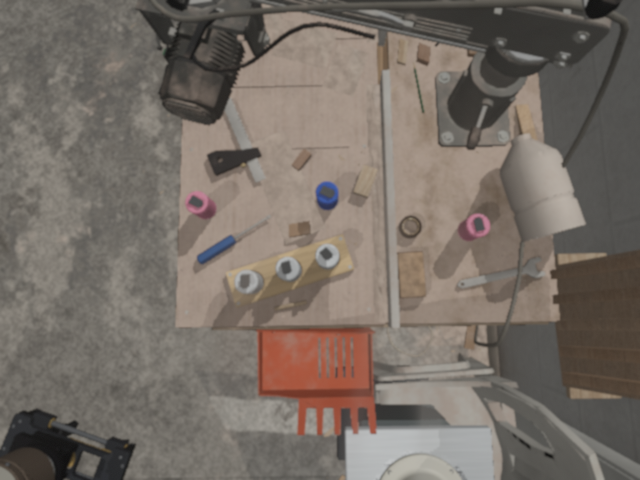

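The scene shows three silver tins with dark caps in a rack: scene (290,340), (315,300), (338,267); top (249,282), (288,268), (328,257). The look-alikes are blue at top (327,195) and pink at top (201,205) and (477,226), so I'll leave those alone. Next is an enlarged crop to confirm.

```bash
python3 - <<'E'
import cv2
a=cv2.imread("pics/top0.png")[225:320,210:370]; cv2.imwrite("pics/topc.png",cv2.resize(a,None,fx=5,fy=5,interpolation=2))
a=cv2.imread("pics/scene0.png")[235:385,250:410]; cv2.imwrite("pics/scenec.png",cv2.resize(a,None,fx=4,fy=4,interpolation=2))
E
```

```text
(no output)
```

View pics/topc.png

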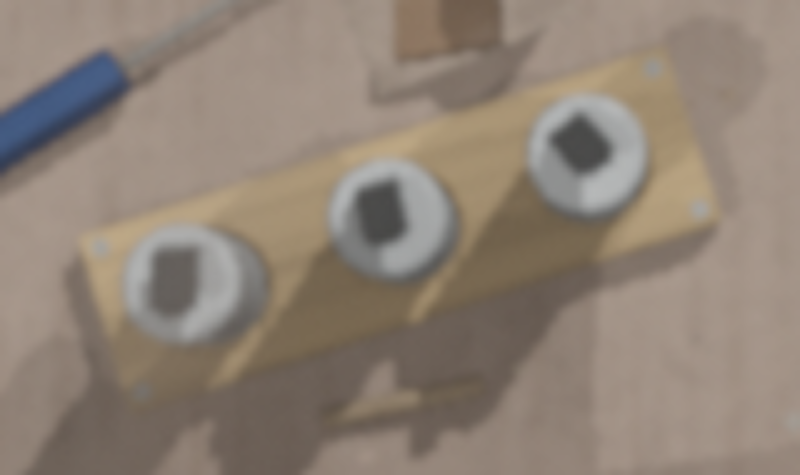

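View pics/scenec.png

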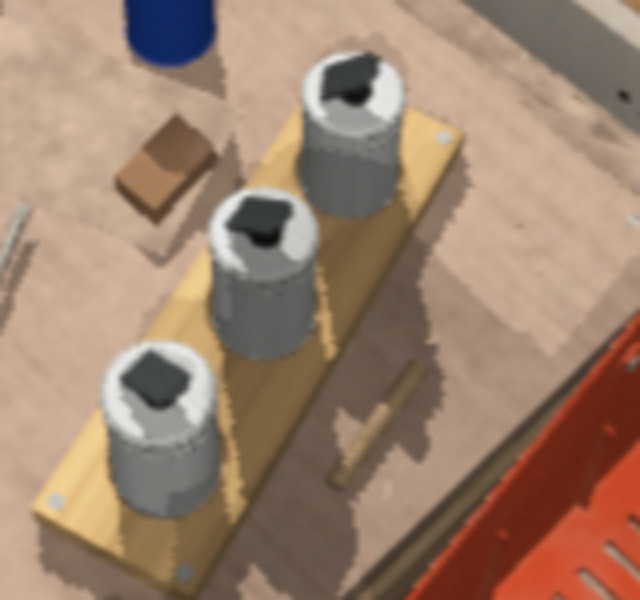

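```bash
cat > h.py <<'E'
import numpy as np
from station import sense, optics, r
CAM={}
def cam(n):
    d=optics.capture(n); return d
def ray(d,uv,z):
    K=np.array(d["camera_matrix"]);R=np.array(d["rotation"]);e=np.array(d["eye"])
    v=R@np.linalg.solve(K,[uv[0],uv[1],1]); return e+v*(z-e[2])/v[2]
E
python3 - <<'E'
from h import *
t=cam("top"); s=cam("scene")
for p in [(182,284),(389,218),(586,155)]: print("top",ray(t,(210+p[0]/5-.4,225+p[1]/5-.4),.086))
for p in [(160,393),(264,237),(353,95)]: print("sc",ray(s,(250+p[0]/4-.4,235+p[1]/4-.4),.086))
q=[ray(t,(210+p[0]/5-.4,225+p[1]/5-.4),.016) for p in [(100,247),(141,390),(653,68),(700,208)]]
c=np.mean(q,0); ax=(q[0]+q[1]-q[2]-q[3])/2; ax/=np.linalg.norm(ax); print(q,"c",c,"ax",ax,np.degrees(np.arctan2(-ax[0],ax[1])))
for k in (.09,0,-.09): print(c+k*ax)
S=sense(); print(S["time_s"],S["tcp_pos"])
E
```

```text
top [0.47211203 0.36157037 0.086     ]
top [0.49852046 0.27393046 0.086     ]
top [0.52388876 0.19000772 0.086     ]
sc [0.47155065 0.36593305 0.086     ]
sc [0.49664023 0.28040748 0.086     ]
sc [0.52412895 0.19510187 0.086     ]
[array([0.49222782, 0.41235299, 0.016     ]), array([0.42780223, 0.39282148, 0.016     ]), array([0.56979294, 0.15983238, 0.016     ]), array([0.50539965, 0.13975321, 0.016     ])] c [0.49880566 0.27619002 0.016     ] ax [-0.29338918  0.95599309  0.        ] 17.060970445070087
[0.47240064 0.36222939 0.016     ]
[0.49880566 0.27619002 0.016     ]
[0.52521069 0.19015064 0.016     ]
0.2 [0.20404742 0.59034362 0.18830058]
```

Request:
servo_tool([
  {"slide":[0,0,0],"spin":1},
  {"slide":[0,0,0],"spin":1},
  {"slide":[0,0,0],"spin":1},
  {"slide":[0,0,0],"spin":1},
  {"slide":[0,0,0],"spin":1},
  {"slide":[0,0,0],"spin":1},
  {"slide":[0,0,0],"spin":0.75},
  {"slide":[0,0,0],"spin":0},
], gripper=255)

```text
time_s: 1.0
tcp_pos: [0.2035, 0.5888, 0.1855]
ee_rot: [[0.254, -0.967, -0.002], [-0.967, -0.254, -0.006], [0.006, 0.004, -1.0]]
wrist_force: [-0.8, -0.5, 0.1]
gripper_width: 0.357
```

```bash
cat >> h.py <<'E'
L=np.array([.472,.363]);M=np.array([.498,.277]);Rr=np.array([.5245,.192])
def plan(xy,z):
    S=sense(); p=S["tcp_pos"]; R=S["ee_rot"]
    yaw=np.degrees(np.arctan2(R[1,1],R[0,1])); d=(-162.94-yaw+90)%180-90
    print("t",S["time_s"],"p",p.round(4),"F",S["wrist_force"].round(2),"w",round(S["gripper_width"],3),"tilt",R[:,2].round(3),"spin units",round(-d/8,2))
    print("slide units",(R.T@(np.array([*xy,z])-p)/.025).round(2))
E
python3 -c "
from h import *
plan(L,.17)"
```

```text
t 1.0 p [0.2035 0.5888 0.1855] F [-0.79 -0.52  0.12] w 0.357 tilt [-0.002 -0.006 -1.   ] spin units -0.3
slide units [11.46 -8.1   0.66]
```

Request:
servo_tool([
  {"slide":[0.95,-0.67,0],"spin":-0.3},
  {"slide":[0.95,-0.67,0],"spin":0},
  {"slide":[0.95,-0.67,0],"spin":0},
  {"slide":[0.95,-0.67,0],"spin":0},
  {"slide":[0.95,-0.67,0],"spin":0},
  {"slide":[0.95,-0.67,0],"spin":0},
  {"slide":[0.95,-0.67,0],"spin":0},
  {"slide":[0.95,-0.67,0],"spin":0},
  {"slide":[0.95,-0.67,0],"spin":0},
  {"slide":[0.95,-0.67,0],"spin":0},
])

```text
time_s: 2.0
tcp_pos: [0.4404, 0.4091, 0.1845]
ee_rot: [[0.329, -0.944, -0.003], [-0.944, -0.329, -0.008], [0.006, 0.006, -1.0]]
wrist_force: [1.1, 0.0, 0.5]
gripper_width: 0.004
```

```bash
python3 -c "
from h import *
plan(L,.15)"
```

```text
t 2.0 p [0.4404 0.4091 0.1845] F [1.07 0.   0.47] w 0.004 tilt [-0.003 -0.008 -1.   ] spin units 0.27
slide units [ 2.15 -0.6   1.39]
```

Request:
servo_tool([
  {"slide":[0.9,-0.2,0],"spin":0.27},
  {"slide":[0.9,-0.3,0.3],"spin":0},
  {"slide":[0.4,-0.1,0.4],"spin":0},
  {"slide":[0,0,0.5],"spin":0},
  {"slide":[0,0,0],"spin":0},
  {"slide":[0,0,0],"spin":0},
])

```text
time_s: 2.6
tcp_pos: [0.4744, 0.3576, 0.1519]
ee_rot: [[0.298, -0.955, -0.004], [-0.955, -0.298, -0.009], [0.007, 0.006, -1.0]]
wrist_force: [-0.8, -0.6, 0.5]
gripper_width: 0.008
```

```bash
python3 -c "
from h import *
plan(L,.092)"
```

```text
t 2.6 p [0.4744 0.3576 0.1519] F [-0.84 -0.56  0.5 ] w 0.008 tilt [-0.004 -0.009 -1.   ] spin units 0.03
slide units [-0.25  0.01  2.4 ]
```

Request:
servo_tool([
  {"slide":[-0.25,0,0.4],"spin":0},
  {"slide":[0,0,0.4],"spin":0},
  {"slide":[0,0,0.3],"spin":0},
  {"slide":[0,0,0.3],"spin":0},
  {"slide":[0,0,0.3],"spin":0},
  {"slide":[0,0,0.3],"spin":0},
  {"slide":[0,0,0],"spin":0},
])

```text
time_s: 3.3
tcp_pos: [0.4704, 0.3663, 0.0971]
ee_rot: [[0.302, -0.953, -0.004], [-0.953, -0.302, -0.009], [0.007, 0.007, -1.0]]
wrist_force: [-0.2, 0.7, -0.2]
gripper_width: 0.006
```

```bash
python3 -c "
from h import *
plan(L,.092)"
```

```text
t 3.3 p [0.4704 0.3663 0.0971] F [-0.21  0.73 -0.24] w 0.006 tilt [-0.004 -0.009 -1.   ] spin units 0.07
slide units [ 0.14 -0.02  0.21]
```

Request:
servo_tool([
  {"slide":[0.14,0,0.15],"spin":0.05},
  {"slide":[0,0,0.12],"spin":0},
  {"slide":[0,0,0.1],"spin":0},
  {"slide":[0,0,0.1],"spin":0},
])

```text
time_s: 3.7
tcp_pos: [0.4723, 0.3628, 0.0855]
ee_rot: [[0.295, -0.956, -0.003], [-0.956, -0.295, -0.007], [0.006, 0.005, -1.0]]
wrist_force: [-0.3, -0.0, -0.2]
gripper_width: 0.001
```

```bash
python3 -c "
from h import *
plan(L,.092)
import cv2
d=cam('top');cv2.imwrite('pics/p1.png',cv2.resize(d['frame'][200:340,190:390,::-1],None,fx=4,fy=4,interpolation=2))
d=cam('scene');cv2.imwrite('pics/p1s.png',cv2.resize(d['frame'][215:385,230:430,::-1],None,fx=4,fy=3.5,interpolation=2))"
```

```text
t 3.7 p [0.4723 0.3628 0.0855] F [-0.26 -0.02 -0.22] w 0.001 tilt [-0.003 -0.007 -1.   ] spin units 0.01
slide units [-0.01  0.01 -0.26]
```

View pics/p1s.png

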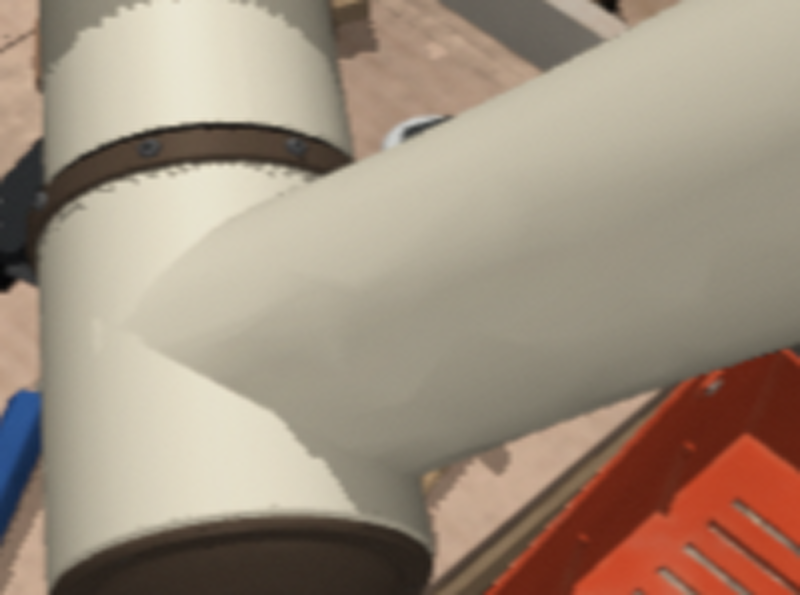

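View pics/p1.png

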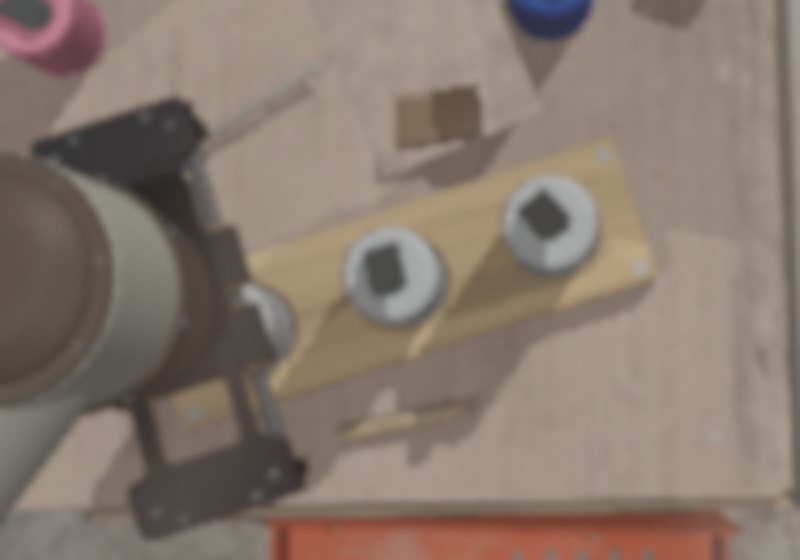

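Request:
servo_tool([
  {"slide":[0,0,0.06],"spin":0},
  {"slide":[0,0,0.06],"spin":0},
])

```text
time_s: 4.0
tcp_pos: [0.4724, 0.363, 0.0825]
ee_rot: [[0.295, -0.955, -0.002], [-0.955, -0.295, -0.007], [0.006, 0.004, -1.0]]
wrist_force: [-0.9, 0.1, 0.2]
gripper_width: 0.005
```

Request:
servo_tool([
  {"slide":[0,0,-0.6],"spin":0},
  {"slide":[0,0,-1],"spin":0},
  {"slide":[0,0,-1],"spin":0},
  {"slide":[0.5,0.5,-0.8],"spin":0},
  {"slide":[-1,1,0],"spin":0},
  {"slide":[-1,1,0],"spin":0},
  {"slide":[-1,1,0],"spin":0},
  {"slide":[-1,1,0],"spin":0},
])

```text
time_s: 4.8
tcp_pos: [0.3388, 0.4141, 0.1704]
ee_rot: [[0.287, -0.958, -0.002], [-0.958, -0.287, -0.006], [0.006, 0.004, -1.0]]
wrist_force: [-0.1, 0.3, 0.1]
gripper_width: 0.01
```

```bash
python3 -c "
from h import *
import cv2
d=cam('top');cv2.imwrite('pics/p2.png',cv2.resize(d['frame'][220:325,200:370,::-1],None,fx=4.7,fy=4.7,interpolation=2))
d=cam('scene');cv2.imwrite('pics/p2s.png',cv2.resize(d['frame'][215:385,230:430,::-1],None,fx=4,fy=3.5,interpolation=2))"
```

```text
(no output)
```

View pics/p2s.png

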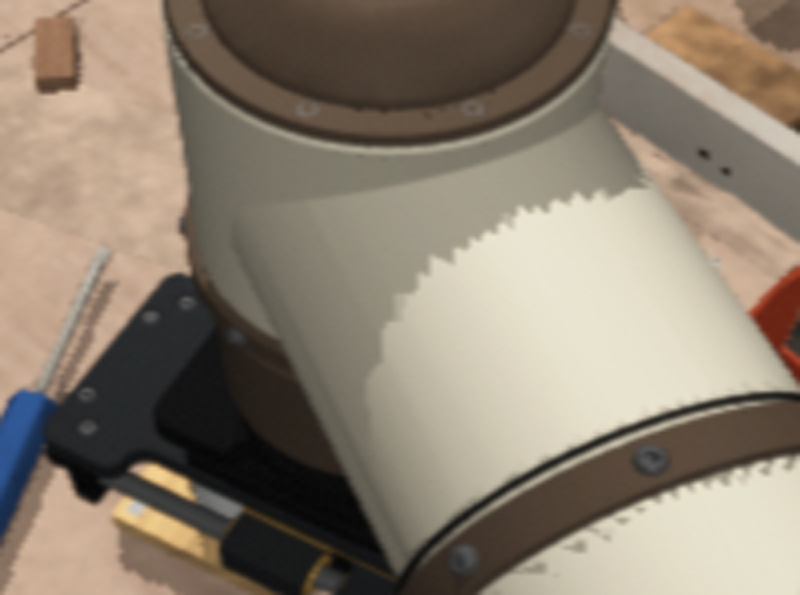

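View pics/p2.png

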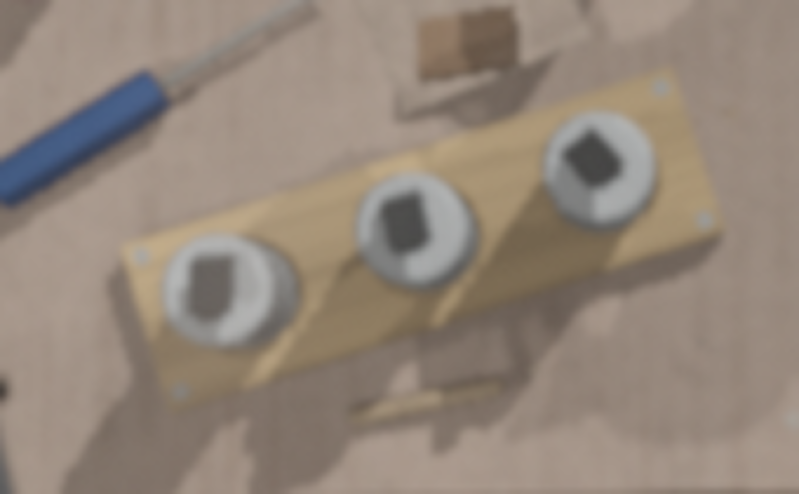

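```bash
python3 - <<'E'
from h import *
t=cam("top"); s=cam("scene")
def rd(d,uv):
    v=d["rotation"]@np.linalg.solve(d["camera_matrix"],[uv[0],uv[1],1]); return np.array(d["eye"]),v/np.linalg.norm(v)
def tri(a,b):
    ps=[rd(t,(210+a[0]/5-.4,225+a[1]/5-.4)),rd(s,(250+b[0]/4-.4,235+b[1]/4-.4))]
    A=sum(np.eye(3)-np.outer(v,v) for e,v in ps); B=sum((np.eye(3)-np.outer(v,v))@e for e,v in ps)
    X=np.linalg.solve(A,B); return X.round(4),[round(np.linalg.norm((np.eye(3)-np.outer(v,v))@(X-e)),4) for e,v in ps]
for a,b in [((182,284),(160,393)),((389,218),(264,237)),((586,155),(353,95)),((100,247),(56,501)),((141,390),(184,573)),((700,208),(444,137))]: print(tri(a,b))
E
```

```text
(array([0.4732, 0.3635, 0.0795]), [np.float64(0.0011), np.float64(0.0011)])
(array([0.5001, 0.2756, 0.0758]), [np.float64(0.0011), np.float64(0.0011)])
(array([0.5258, 0.191 , 0.0797]), [np.float64(0.0016), np.float64(0.0016)])
(array([0.4931, 0.4137, 0.0121]), [np.float64(0.0008), np.float64(0.0008)])
(array([0.4283, 0.3941, 0.0116]), [np.float64(0.0006), np.float64(0.0006)])
(array([0.5066, 0.1402, 0.0115]), [np.float64(0.0011), np.float64(0.0011)])
```

Request:
servo_tool([
  {"slide":[-1,0.37,-0.1],"spin":0},
  {"slide":[-1,0.37,-0.1],"spin":0},
  {"slide":[-1,0.37,-0.1],"spin":0},
  {"slide":[-1,0.37,-0.1],"spin":0},
  {"slide":[-1,0.37,-0.1],"spin":0},
  {"slide":[-1,0.37,-0.1],"spin":0},
  {"slide":[-1,0.37,-0.1],"spin":0},
  {"slide":[-1,0.37,-0.1],"spin":0},
])

```text
time_s: 5.8
tcp_pos: [0.2176, 0.5853, 0.1886]
ee_rot: [[0.273, -0.962, -0.002], [-0.962, -0.273, -0.01], [0.009, 0.004, -1.0]]
wrist_force: [-0.3, 0.6, 0.8]
gripper_width: 0.009
```

```bash
python3 -c "
from h import *
import cv2
plan(L,.13)
d=cam('top');cv2.imwrite('pics/p3.png',cv2.resize(d['frame'][225:320,210:370,::-1],None,fx=5,fy=5,interpolation=2))
d=cam('scene');cv2.imwrite('pics/p3s.png',cv2.resize(d['frame'][235:385,250:410,::-1],None,fx=4,fy=4,interpolation=2))"
```

```text
t 5.8 p [0.2176 0.5853 0.1886] F [-0.25  0.56  0.83] w 0.009 tilt [-0.002 -0.01  -1.   ] spin units -0.15
slide units [11.31 -7.37  2.42]
```

View pics/p3s.png

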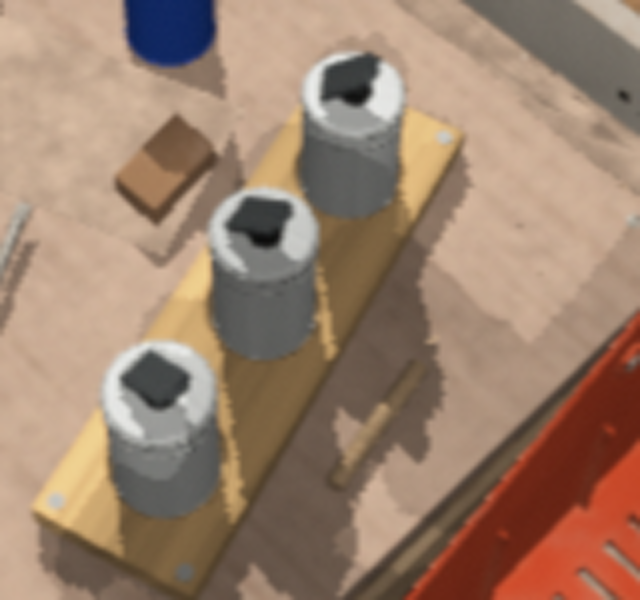

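```bash
python3 -c "
from h import *
import cv2
S=sense();p=S['tcp_pos']
for n in ('top','scene'):
    d=cam(n);f=d['frame'][:,:,::-1].copy()
    for q in (p,p+[0,0,.07]):
        c=d['rotation'].T@(q-d['eye']); uv=d['camera_matrix']@c; uv=uv[:2]/uv[2]; print(n,uv)
        if 0<uv[0]<640 and 0<uv[1]<480: cv2.circle(f,tuple(int(x) for x in uv),3,(0,255,0),-1)
    cv2.imwrite(f'pics/q_{n}.png',f)"
```

```text
top [110.12010619 422.57648877]
top [ 90.05645921 433.62037742]
scene [288.755897   573.73057392]
scene [285.22394159 570.80634397]
```

View pics/q_top.png

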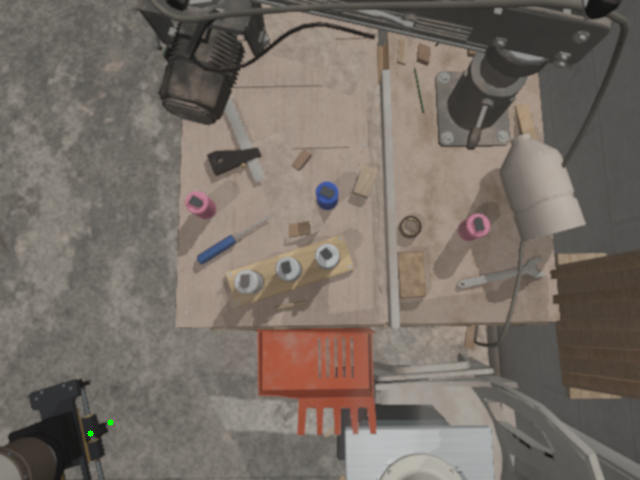

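View pics/q_scene.png

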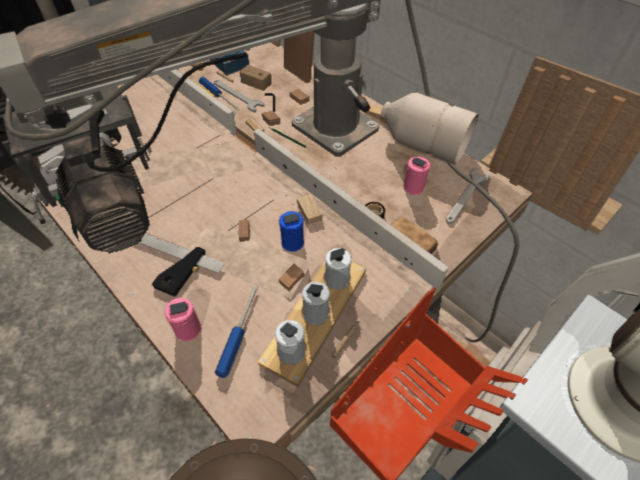

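```bash
python3 -c "
import cv2
f=cv2.imread('pics/q_top.png')[360:480,0:160];cv2.imwrite('pics/qc.png',cv2.resize(f,None,fx=5,fy=5,interpolation=2))"
```

```text
(no output)
```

View pics/qc.png

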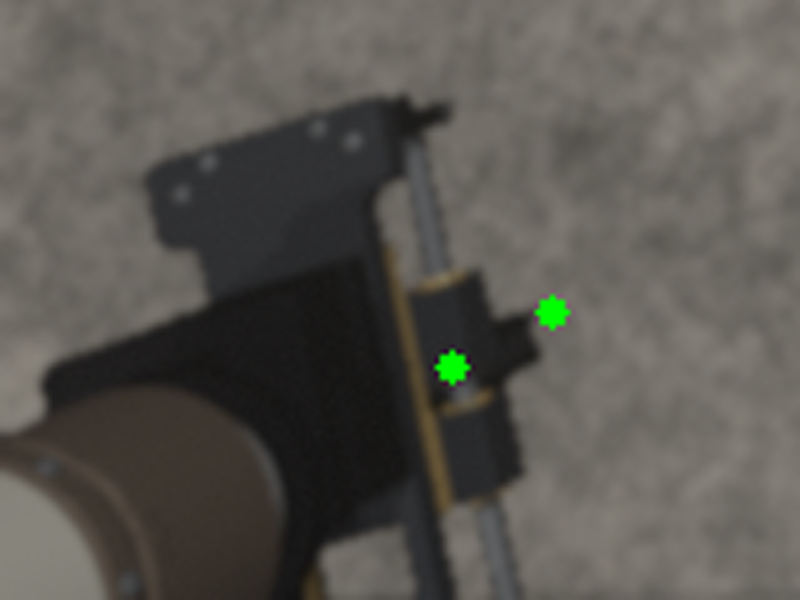

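Request:
servo_tool([
  {"slide":[1,-0.35,0],"spin":-0.15},
  {"slide":[1,-0.35,0],"spin":0},
  {"slide":[1,-0.35,0],"spin":0},
  {"slide":[1,-0.35,0],"spin":0},
  {"slide":[1,-0.35,0],"spin":0},
  {"slide":[1,-0.35,0],"spin":0},
  {"slide":[1,-0.35,0],"spin":0},
  {"slide":[1,-0.35,0],"spin":0},
  {"slide":[1,-0.35,0],"spin":0},
  {"slide":[1,-0.35,0],"spin":0},
])

```text
time_s: 7.0
tcp_pos: [0.3858, 0.3501, 0.1897]
ee_rot: [[0.282, -0.959, -0.002], [-0.959, -0.282, -0.016], [0.014, 0.007, -1.0]]
wrist_force: [0.2, 0.2, 0.0]
gripper_width: 0.005
```

```bash
python3 -c "
from h import *
plan([.525,.191],.16)"
```

```text
t 7.0 p [0.3858 0.3501 0.1897] F [0.23 0.21 0.02] w 0.005 tilt [-0.002 -0.016 -1.   ] spin units -0.08
slide units [ 7.66 -3.55  1.28]
```

Request:
servo_tool([
  {"slide":[0.95,-0.45,0],"spin":0},
  {"slide":[0.95,-0.45,0],"spin":0},
  {"slide":[0.95,-0.45,0],"spin":0},
  {"slide":[0.95,-0.45,0],"spin":0},
  {"slide":[0.95,-0.45,0],"spin":0},
  {"slide":[0.95,-0.45,0.2],"spin":0},
  {"slide":[0.95,-0.45,0.3],"spin":0},
  {"slide":[0.9,-0.4,0.3],"spin":0},
  {"slide":[0,0,0],"spin":0},
])

```text
time_s: 7.9
tcp_pos: [0.5305, 0.1676, 0.1728]
ee_rot: [[0.262, -0.965, -0.002], [-0.965, -0.262, -0.017], [0.015, 0.007, -1.0]]
wrist_force: [-0.3, 0.2, -0.1]
gripper_width: 0.005
```

```bash
cat >> h.py <<'E'
def mark(tag):
    import cv2
    p=sense()['tcp_pos']
    for n in ('top','scene'):
        d=cam(n);f=d['frame'][:,:,::-1].copy()
        x0,y0=(210,200) if n=='top' else (260,180)
        f=cv2.resize(f[y0:y0+140,x0:x0+190],None,fx=4,fy=4,interpolation=2)
        c=d['rotation'].T@(p-d['eye']); uv=d['camera_matrix']@c; uv=uv[:2]/uv[2]
        q=tuple(int(x) for x in (uv-[x0,y0]+.4)*4)
        cv2.circle(f,q,4,(0,255,0),1); print(n,uv,q)
        cv2.imwrite(f'pics/{tag}_{n}.png',f)
E
python3 -c "
from h import *
plan([.525,.191],.16); mark('m1')"
```

```text
t 7.9 p [0.5305 0.1676 0.1728] F [-0.34  0.15 -0.1 ] w 0.005 tilt [-0.002 -0.017 -1.   ] spin units -0.24
slide units [-0.97 -0.04  0.5 ]
top [337.48996029 247.89432016] (511, 193)
scene [347.66084257 220.03121994] (352, 161)
```

View pics/m1_scene.png

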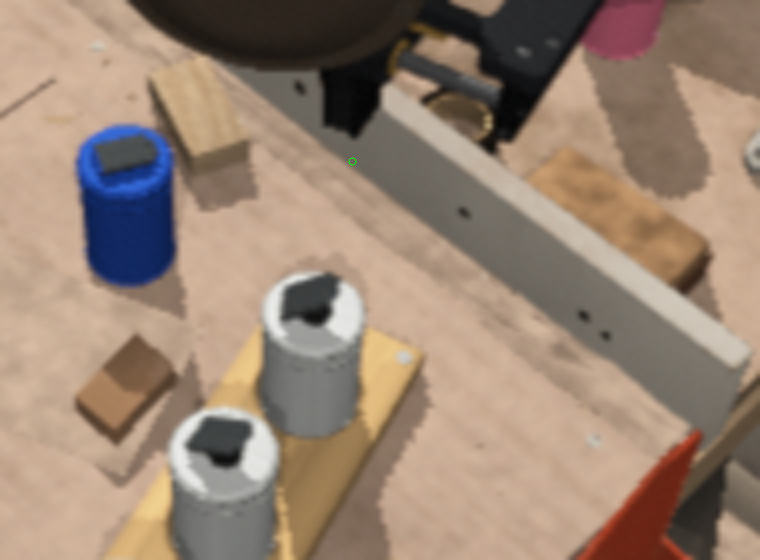

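View pics/m1_top.png

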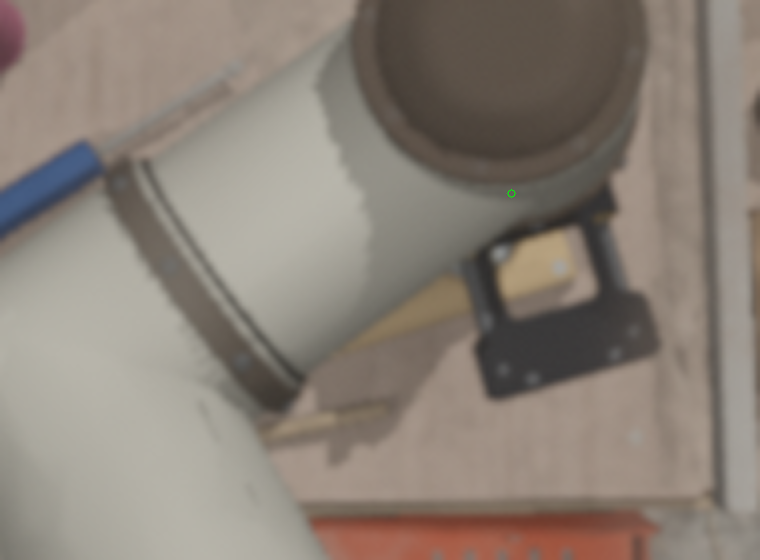

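Request:
servo_tool([
  {"slide":[-0.5,-0.02,0.5],"spin":-0.24},
  {"slide":[-0.45,0,0.8],"spin":0},
  {"slide":[0,0,0.7],"spin":0},
  {"slide":[0,0,0.5],"spin":0},
  {"slide":[0,0,0.3],"spin":0},
  {"slide":[0,0,0],"spin":0},
])

```text
time_s: 8.6
tcp_pos: [0.5201, 0.1982, 0.1004]
ee_rot: [[0.309, -0.951, 0.001], [-0.951, -0.309, -0.012], [0.012, 0.002, -1.0]]
wrist_force: [-0.3, 0.7, 0.6]
gripper_width: 0.003
```

```bash
python3 -c "
from h import *
plan([.525,.191],.075)"
```

```text
t 8.6 p [0.5201 0.1982 0.1004] F [-0.31  0.67  0.6 ] w 0.003 tilt [ 0.001 -0.012 -1.   ] spin units 0.12
slide units [ 0.32 -0.1   1.02]
```

Request:
servo_tool([
  {"slide":[0.28,-0.1,0],"spin":0.1},
  {"slide":[0,0,0.3],"spin":0},
  {"slide":[0,0,0.2],"spin":0},
  {"slide":[0,0,0.2],"spin":0},
])

```text
time_s: 9.0
tcp_pos: [0.5263, 0.1936, 0.0842]
ee_rot: [[0.297, -0.955, 0.006], [-0.955, -0.297, -0.009], [0.011, -0.003, -1.0]]
wrist_force: [-1.0, 0.9, -0.2]
gripper_width: 0.004
```

Request:
servo_tool([
  {"slide":[0,0,0.15],"spin":0},
  {"slide":[0,0,0.1],"spin":0},
])

```text
time_s: 9.2
tcp_pos: [0.5262, 0.1931, 0.077]
ee_rot: [[0.296, -0.955, 0.006], [-0.955, -0.296, -0.01], [0.011, -0.002, -1.0]]
wrist_force: [0.2, -0.2, -0.0]
gripper_width: 0.001
```

Request:
servo_tool([
  {"slide":[0,0,0.1],"spin":0},
  {"slide":[0,0,0.1],"spin":0},
])

```text
time_s: 9.4
tcp_pos: [0.5262, 0.1929, 0.0717]
ee_rot: [[0.296, -0.955, 0.005], [-0.955, -0.296, -0.01], [0.011, -0.002, -1.0]]
wrist_force: [-1.6, -0.7, 1.1]
gripper_width: 0.009
```

```bash
python3 -c "
from h import *
plan([.525,.191],.075);mark('m2')"
```

```text
t 9.4 p [0.5262 0.1929 0.0717] F [-1.59 -0.73  1.08] w 0.009 tilt [ 0.005 -0.01  -1.   ] spin units 0.02
slide units [ 0.06  0.07 -0.13]
top [325.56246498 255.16321837] (463, 222)
scene [337.64374822 261.29138633] (312, 326)
```

View pics/m2_scene.png

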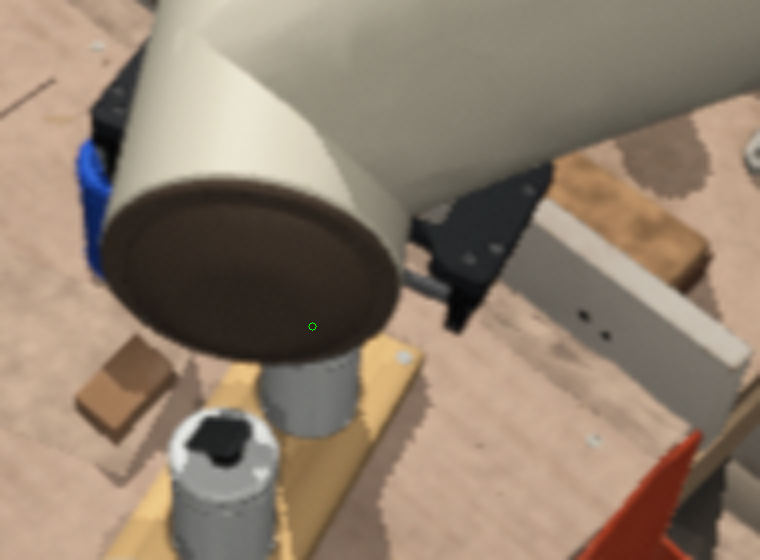

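Request:
servo_tool([
  {"slide":[0,0,0.1],"spin":0},
  {"slide":[0,0,0.1],"spin":0},
])

```text
time_s: 9.7
tcp_pos: [0.5267, 0.1932, 0.0669]
ee_rot: [[0.296, -0.955, 0.007], [-0.955, -0.296, -0.009], [0.011, -0.004, -1.0]]
wrist_force: [-0.1, -0.6, 0.2]
gripper_width: 0.004
```

Request:
servo_tool([
  {"slide":[0,0,0.1],"spin":0},
  {"slide":[0,0,0.1],"spin":0},
])

```text
time_s: 9.9
tcp_pos: [0.5269, 0.1933, 0.0617]
ee_rot: [[0.297, -0.955, 0.007], [-0.955, -0.297, -0.009], [0.011, -0.004, -1.0]]
wrist_force: [-0.4, -1.0, 1.4]
gripper_width: 0.004
```

Request:
servo_tool([
  {"slide":[0,0,0.1],"spin":0},
  {"slide":[0,0,0.1],"spin":0},
])

```text
time_s: 10.1
tcp_pos: [0.5278, 0.1934, 0.0587]
ee_rot: [[0.298, -0.955, 0.009], [-0.955, -0.298, -0.009], [0.012, -0.006, -1.0]]
wrist_force: [-7.4, -0.9, 23.7]
gripper_width: 0.002
```

Request:
servo_tool([
  {"slide":[0,0,0.08],"spin":0},
])

```text
time_s: 10.2
tcp_pos: [0.5286, 0.1936, 0.059]
ee_rot: [[0.299, -0.954, 0.011], [-0.954, -0.299, -0.009], [0.012, -0.008, -1.0]]
wrist_force: [-3.9, -1.4, 12.8]
gripper_width: 0.004
```

Request:
servo_tool([
  {"slide":[0,0,-0.5],"spin":0},
  {"slide":[0,0,-1],"spin":0},
  {"slide":[0,0,-1],"spin":0},
  {"slide":[0,0,-1],"spin":0},
  {"slide":[0.3,0,-0.5],"spin":0},
  {"slide":[1,0,0],"spin":0},
  {"slide":[1,0,0],"spin":0},
])

```text
time_s: 10.9
tcp_pos: [0.5447, 0.1413, 0.163]
ee_rot: [[0.304, -0.953, 0.012], [-0.953, -0.304, -0.008], [0.011, -0.009, -1.0]]
wrist_force: [-0.8, 0.6, 0.0]
gripper_width: 0.006
```

```bash
python3 -c "
from h import *
plan([.499,.276],.12);mark('m3')"
```

```text
t 10.9 p [0.5447 0.1413 0.163 ] F [-0.77  0.62  0.03] w 0.006 tilt [ 0.012 -0.008 -1.   ] spin units 0.08
slide units [-5.71  0.12  1.66]
top [350.73257888 241.02351118] (564, 165)
scene [351.7303577  211.66668543] (368, 128)
```

View pics/m3_scene.png

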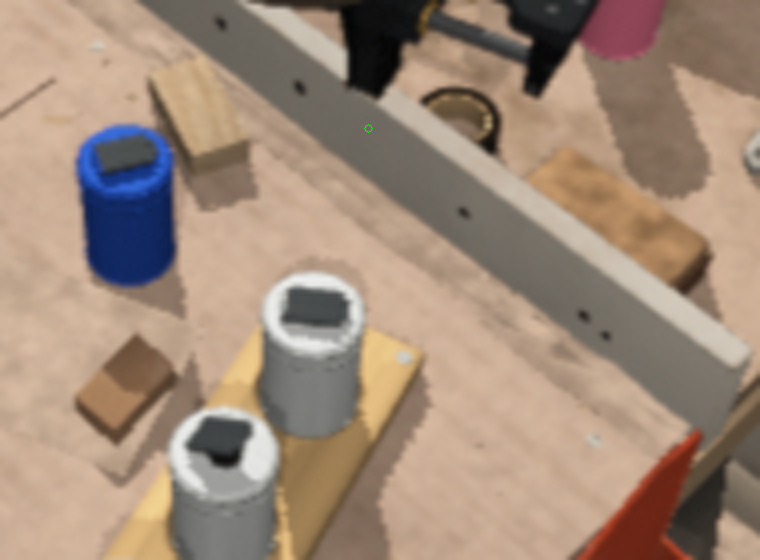

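The R cap is now shut, at scene crop (315,305), with the tin upright. Shut contact comes at a reported TCP z of about 0.059, so the real tips sit roughly 30 mm higher than reported. M is next.

Request:
servo_tool([
  {"slide":[-1,0,0],"spin":0.08},
  {"slide":[-1,0,0],"spin":0},
  {"slide":[-1,0,0],"spin":0},
  {"slide":[-1,0,0],"spin":0},
  {"slide":[-1,0,0],"spin":0},
  {"slide":[-0.3,0,0.5],"spin":0},
  {"slide":[0,0,0.6],"spin":0},
  {"slide":[0,0,0.4],"spin":0},
  {"slide":[0,0,0.3],"spin":0},
  {"slide":[0,0,0],"spin":0},
])

```text
time_s: 12.0
tcp_pos: [0.5032, 0.2716, 0.109]
ee_rot: [[0.286, -0.958, 0.007], [-0.958, -0.286, -0.01], [0.012, -0.004, -1.0]]
wrist_force: [0.2, 0.1, -0.3]
gripper_width: 0.003
```

```bash
python3 -c "
from h import *
plan([.499,.276],.06)"
```

```text
t 12.0 p [0.5032 0.2716 0.109 ] F [ 0.22  0.09 -0.33] w 0.003 tilt [ 0.007 -0.01  -1.   ] spin units -0.06
slide units [-0.24  0.12  1.96]
```

Request:
servo_tool([
  {"slide":[-0.24,0.12,0.3],"spin":0},
  {"slide":[0,0,0.4],"spin":0},
  {"slide":[0,0,0.3],"spin":0},
  {"slide":[0,0,0.2],"spin":0},
  {"slide":[0,0,0.2],"spin":0},
  {"slide":[0,0,0],"spin":0},
])

```text
time_s: 12.6
tcp_pos: [0.4995, 0.2759, 0.0716]
ee_rot: [[0.284, -0.959, 0.008], [-0.959, -0.284, -0.009], [0.011, -0.005, -1.0]]
wrist_force: [-0.3, -0.7, 0.3]
gripper_width: 0.003
```

```bash
python3 -c "
from h import *
plan([.499,.276],.06)"
```

```text
t 12.6 p [0.4995 0.2759 0.0716] F [-0.31 -0.7   0.28] w 0.003 tilt [ 0.008 -0.009 -1.   ] spin units -0.07
slide units [-0.01  0.02  0.46]
```

Request:
servo_tool([
  {"slide":[0,0,0.12],"spin":-0.05},
  {"slide":[0,0,0.12],"spin":0},
  {"slide":[0,0,0.1],"spin":0},
  {"slide":[0,0,0.08],"spin":0},
])

```text
time_s: 13.0
tcp_pos: [0.5005, 0.2764, 0.0616]
ee_rot: [[0.291, -0.957, 0.01], [-0.957, -0.291, -0.008], [0.01, -0.007, -1.0]]
wrist_force: [0.1, 0.4, 1.5]
gripper_width: 0.003
```

Request:
servo_tool([
  {"slide":[0,0,0.07],"spin":0},
])

```text
time_s: 13.1
tcp_pos: [0.5004, 0.2763, 0.0598]
ee_rot: [[0.291, -0.957, 0.01], [-0.957, -0.292, -0.008], [0.01, -0.007, -1.0]]
wrist_force: [-0.4, -0.3, -0.1]
gripper_width: 0.009
```

Request:
servo_tool([
  {"slide":[0,0,0.07],"spin":0},
  {"slide":[0,0,0.07],"spin":0},
])

```text
time_s: 13.3
tcp_pos: [0.5014, 0.2767, 0.0589]
ee_rot: [[0.293, -0.956, 0.012], [-0.956, -0.293, -0.008], [0.011, -0.01, -1.0]]
wrist_force: [-3.4, -1.5, 14.1]
gripper_width: 0.008
```

Request:
servo_tool([
  {"slide":[0,0,-0.8],"spin":0},
  {"slide":[0,0,-1],"spin":0},
  {"slide":[-0.5,0,-0.4],"spin":0},
  {"slide":[-1,0,0],"spin":0},
  {"slide":[-1,0,0],"spin":0},
  {"slide":[-0.9,0,0],"spin":0},
  {"slide":[0,0,0.3],"spin":0},
  {"slide":[0,0,0],"spin":0},
])

```text
time_s: 14.1
tcp_pos: [0.4733, 0.364, 0.1048]
ee_rot: [[0.292, -0.956, 0.011], [-0.956, -0.292, -0.006], [0.009, -0.009, -1.0]]
wrist_force: [-0.1, 1.0, -0.4]
gripper_width: 0.006
```

```bash
python3 -c "
from h import *
plan([.473,.363],.06)"
```

```text
t 14.1 p [0.4733 0.364  0.1048] F [-0.11  1.01 -0.44] w 0.006 tilt [ 0.011 -0.006 -1.   ] spin units -0.01
slide units [0.02 0.04 1.79]
```

Request:
servo_tool([
  {"slide":[0,0,0.5],"spin":0},
  {"slide":[0,0,0.4],"spin":0},
  {"slide":[0,0,0.3],"spin":0},
  {"slide":[0,0,0.15],"spin":0},
  {"slide":[0,0,0.1],"spin":0},
  {"slide":[0,0,0.1],"spin":0},
  {"slide":[0,0,0.08],"spin":0},
])

```text
time_s: 14.8
tcp_pos: [0.4739, 0.361, 0.0595]
ee_rot: [[0.289, -0.957, 0.009], [-0.957, -0.289, -0.008], [0.011, -0.006, -1.0]]
wrist_force: [-0.7, 0.1, 0.8]
gripper_width: 0.005
```

Request:
servo_tool([
  {"slide":[0,0,0.07],"spin":0},
  {"slide":[0,0,0.07],"spin":0},
])

```text
time_s: 15.0
tcp_pos: [0.475, 0.3616, 0.059]
ee_rot: [[0.29, -0.957, 0.012], [-0.957, -0.29, -0.007], [0.011, -0.01, -1.0]]
wrist_force: [-1.9, -2.0, 10.8]
gripper_width: 0.007
```

Request:
servo_tool([
  {"slide":[0,0,-0.8],"spin":0},
  {"slide":[0,0,-1],"spin":0},
  {"slide":[0,0,-1],"spin":0},
  {"slide":[1,0,-1],"spin":0},
  {"slide":[1,0,0],"spin":0},
  {"slide":[1,0,0],"spin":0},
  {"slide":[1,0,0],"spin":0},
  {"slide":[1,0,0],"spin":0},
  {"slide":[1,0,0],"spin":0},
  {"slide":[1,0,0],"spin":0},
], gripper=0)

```text
time_s: 16.0
tcp_pos: [0.5274, 0.1931, 0.1626]
ee_rot: [[0.296, -0.955, 0.02], [-0.955, -0.296, -0.002], [0.007, -0.018, -1.0]]
wrist_force: [0.9, -0.2, -0.1]
gripper_width: 0.834
```

Request:
servo_tool([
  {"slide":[1,0,0],"spin":0},
  {"slide":[1,0,0],"spin":0},
  {"slide":[0,0,0],"spin":0},
])

```text
time_s: 16.3
tcp_pos: [0.5432, 0.1411, 0.1637]
ee_rot: [[0.293, -0.956, 0.021], [-0.956, -0.293, -0.001], [0.007, -0.02, -1.0]]
wrist_force: [-0.2, 1.6, 0.6]
gripper_width: 0.99
```

```bash
python3 -c "
from h import *
plan([.525,.191],.06)
import cv2
d=cam('scene');cv2.imwrite('pics/m4.png',cv2.resize(d['frame'][215:385,230:430,::-1],None,fx=4,fy=3.5,interpolation=2))
d=cam('scene');cv2.imwrite('pics/m4b.png',cv2.resize(d['frame'][150:250,280:440,::-1],None,fx=5,fy=5,interpolation=2))"
```

```text
t 16.3 p [0.5432 0.1411 0.1637] F [-0.19  1.6   0.57] w 0.99 tilt [ 0.021 -0.001 -1.   ] spin units -0.0
slide units [-2.15  0.19  4.13]
```

View pics/m4.png

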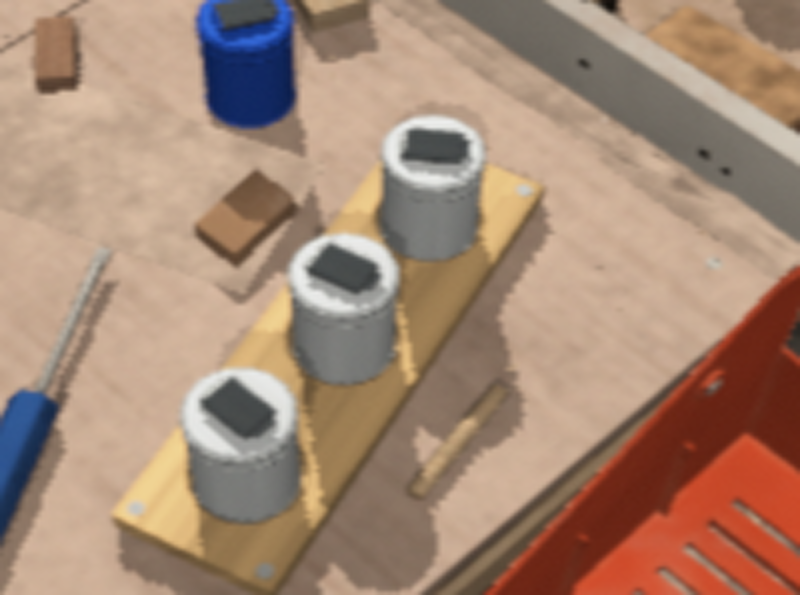

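View pics/m4b.png

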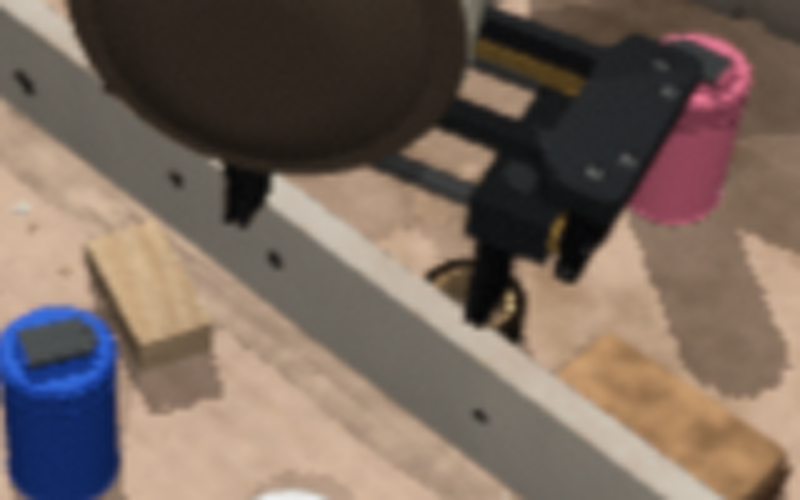

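All three caps are shut, at m4 crop (237,408), (343,267) and (435,147), and the tins are upright. I'll weigh R first, with z corrected for the offset.

Request:
servo_tool([
  {"slide":[-0.7,0.1,0],"spin":0},
  {"slide":[-0.7,0.1,0],"spin":0},
  {"slide":[-0.7,0,0],"spin":0},
  {"slide":[0,0,0],"spin":0},
  {"slide":[0,0,0.7],"spin":0},
  {"slide":[0,0,0.7],"spin":0},
  {"slide":[0,0,0.4],"spin":0},
  {"slide":[0,0,0],"spin":0},
])

```text
time_s: 17.2
tcp_pos: [0.5225, 0.1993, 0.118]
ee_rot: [[0.302, -0.953, 0.025], [-0.953, -0.302, 0.002], [0.005, -0.025, -1.0]]
wrist_force: [-0.2, 0.2, 0.5]
gripper_width: 1.0
```

```bash
python3 -c "
from h import *
plan([.525,.191],.012)
import cv2
d=cam('scene');cv2.imwrite('pics/m5.png',cv2.resize(d['frame'][195:345,250:440,::-1],None,fx=4,fy=4,interpolation=2))"
```

```text
t 17.2 p [0.5225 0.1993 0.118 ] F [-0.2   0.23  0.46] w 1.0 tilt [ 0.025  0.002 -1.   ] spin units 0.07
slide units [0.33 0.11 4.24]
```

View pics/m5.png

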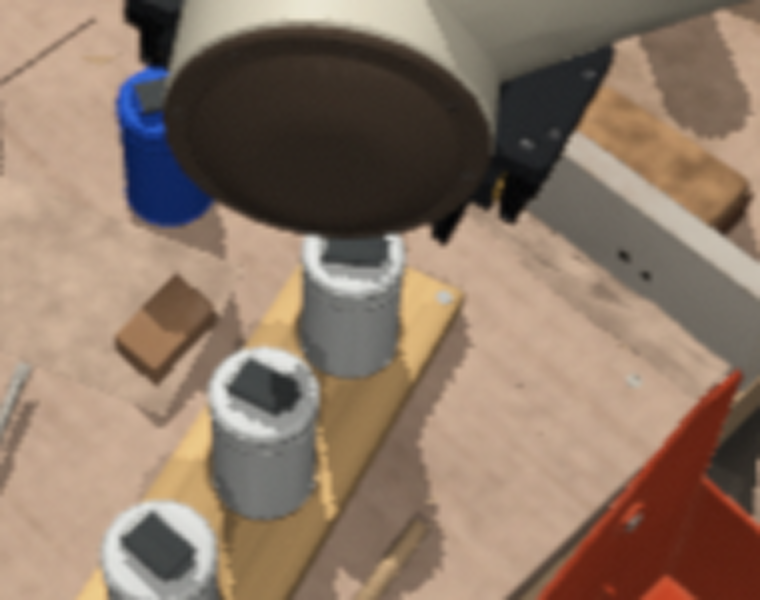

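Request:
servo_tool([
  {"slide":[0.33,0.11,0],"spin":0.05},
  {"slide":[0,0.02,0.7],"spin":0},
  {"slide":[0,0.02,0.7],"spin":0},
  {"slide":[0,0.02,0.6],"spin":0},
  {"slide":[0,0.02,0.5],"spin":0},
  {"slide":[0,0,0],"spin":0},
])

```text
time_s: 17.85
tcp_pos: [0.5268, 0.1893, 0.0605]
ee_rot: [[0.293, -0.955, 0.036], [-0.956, -0.293, 0.009], [0.002, -0.037, -0.999]]
wrist_force: [-0.6, 0.3, 0.3]
gripper_width: 1.0
```

```bash
python3 -c "
from h import *
plan([.525,.191],.014)"
```

```text
t 17.85 p [0.5268 0.1893 0.0605] F [-0.64  0.27  0.26] w 1.0 tilt [ 0.036  0.009 -0.999] spin units 0.0
slide units [-0.09  0.12  1.86]
```

Request:
servo_tool([
  {"slide":[-0.09,0.12,0.3],"spin":0},
  {"slide":[0,0.02,0.5],"spin":0},
  {"slide":[0,0.02,0.5],"spin":0},
  {"slide":[0,0,0.35],"spin":0},
  {"slide":[0,0,0.15],"spin":0},
  {"slide":[0,0,0],"spin":0},
])

```text
time_s: 18.45
tcp_pos: [0.527, 0.1918, 0.0184]
ee_rot: [[0.293, -0.955, 0.045], [-0.956, -0.292, 0.014], [0.0, -0.047, -0.999]]
wrist_force: [-0.5, 0.0, -0.5]
gripper_width: 0.998
```

```bash
python3 -c "
from h import *
plan([.525,.191],.014);mark('m6')"
```

```text
t 18.45 p [0.527  0.1918 0.0184] F [-0.49  0.03 -0.53] w 0.998 tilt [ 0.045  0.014 -0.999] spin units -0.01
slide units [0.01 0.09 0.17]
top [326.49583315 257.00967408] (467, 229)
scene [336.87331327 275.65689505] (309, 384)
```

View pics/m6_scene.png

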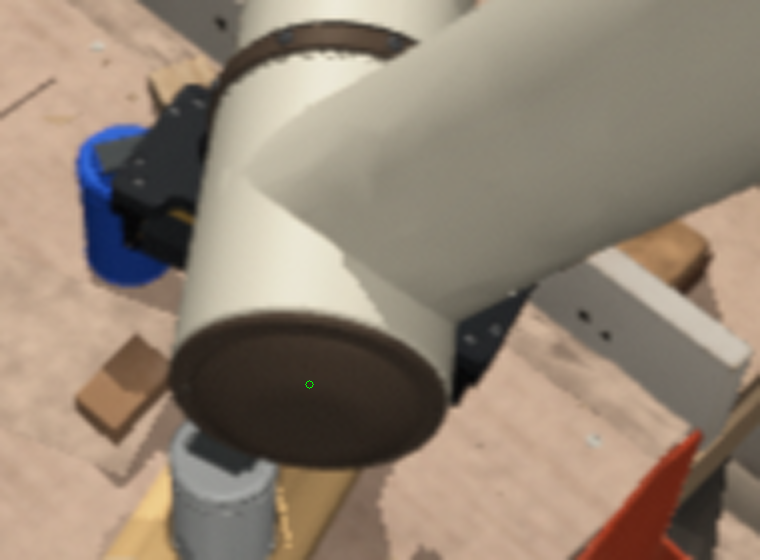

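View pics/m6_top.png

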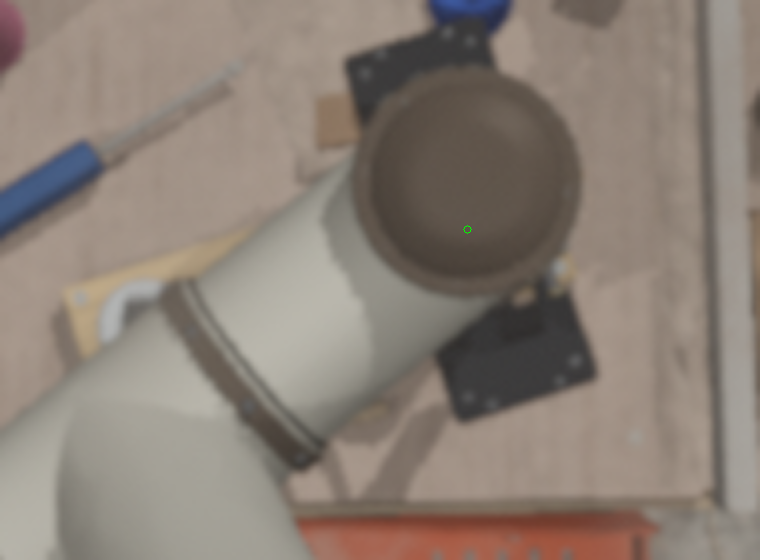

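Request:
servo_tool([
  {"slide":[0,0.09,0],"spin":0},
  {"slide":[0,0,0],"spin":0},
  {"slide":[0,0,0],"spin":0},
  {"slide":[0,0,0],"spin":0},
  {"slide":[0,0,0],"spin":0},
  {"slide":[0,0,0],"spin":0},
  {"slide":[0,0,0],"spin":0},
  {"slide":[0,0,0],"spin":0},
], gripper=255)

```text
time_s: 19.35
tcp_pos: [0.527, 0.1925, 0.021]
ee_rot: [[0.293, -0.955, 0.05], [-0.956, -0.293, 0.017], [-0.001, -0.053, -0.999]]
wrist_force: [0.9, -0.5, 0.6]
gripper_width: 0.579
```

Request:
servo_tool([
  {"slide":[0,0,-0.3],"spin":0},
  {"slide":[0,0,-0.4],"spin":0},
  {"slide":[0,0,-0.4],"spin":0},
  {"slide":[0,0,-0.3],"spin":0},
  {"slide":[0,0,0],"spin":0},
  {"slide":[0,0,0],"spin":0},
])

```text
time_s: 19.95
tcp_pos: [0.5202, 0.1894, 0.0553]
ee_rot: [[0.291, -0.956, 0.04], [-0.957, -0.29, 0.013], [-0.0, -0.042, -0.999]]
wrist_force: [-0.7, -0.7, -5.3]
gripper_width: 0.577
```

Request:
servo_tool([
  {"slide":[0,0,0],"spin":0},
])

```text
time_s: 20.05
tcp_pos: [0.52, 0.1893, 0.0552]
ee_rot: [[0.291, -0.956, 0.04], [-0.957, -0.29, 0.012], [-0.0, -0.042, -0.999]]
wrist_force: [0.1, 0.2, -5.6]
gripper_width: 0.58
```

Request:
servo_tool([
  {"slide":[0,0,0],"spin":0},
])

```text
time_s: 20.15
tcp_pos: [0.5197, 0.1891, 0.0549]
ee_rot: [[0.291, -0.956, 0.039], [-0.957, -0.29, 0.012], [-0.0, -0.041, -0.999]]
wrist_force: [-0.0, 0.8, -5.2]
gripper_width: 0.577
```

Request:
servo_tool([
  {"slide":[0,0,0],"spin":0},
])

```text
time_s: 20.25
tcp_pos: [0.5195, 0.189, 0.0546]
ee_rot: [[0.29, -0.956, 0.039], [-0.957, -0.29, 0.012], [-0.0, -0.04, -0.999]]
wrist_force: [0.8, -0.0, -5.5]
gripper_width: 0.575
```

R weighs about 5.4 N (0.55 kg). Free readings at the same spot were near 0, and the others can be at most 3.5 N, so R is the heaviest. Raising it.

Request:
servo_tool([
  {"slide":[0,0,-0.5],"spin":0},
  {"slide":[0,0,-0.8],"spin":0},
  {"slide":[0,0,-0.8],"spin":0},
  {"slide":[0,0,-0.8],"spin":0},
  {"slide":[0,0,-0.8],"spin":0},
  {"slide":[0,0,-0.8],"spin":0},
  {"slide":[0,0,-0.8],"spin":0},
  {"slide":[0,0,-0.8],"spin":0},
  {"slide":[0,0,-0.5],"spin":0},
  {"slide":[0,0,0],"spin":0},
])

```text
time_s: 21.25
tcp_pos: [0.5112, 0.1857, 0.2316]
ee_rot: [[0.29, -0.956, 0.038], [-0.957, -0.29, 0.012], [-0.0, -0.04, -0.999]]
wrist_force: [-0.6, -0.2, -6.9]
gripper_width: 0.575
```

Request:
servo_tool([
  {"slide":[0,0,0],"spin":0},
  {"slide":[0,0,0],"spin":0},
  {"slide":[0,0,0],"spin":0},
  {"slide":[0,0,0],"spin":0},
  {"slide":[0,0,0],"spin":0},
])

```text
time_s: 21.75
tcp_pos: [0.509, 0.1847, 0.2286]
ee_rot: [[0.289, -0.957, 0.032], [-0.957, -0.289, 0.009], [0.0, -0.034, -0.999]]
wrist_force: [0.5, 0.6, -5.1]
gripper_width: 0.573
```

```bash
python3 -c "
from h import *
import cv2
plan([.525,.191],.2)
for n in ('scene','top'):
  d=cam(n);cv2.imwrite(f'pics/f_{n}.png',d['frame'][:,:,::-1])
  y0,x0=(160,250) if n=='scene' else (150,200)
  cv2.imwrite(f'pics/fc_{n}.png',cv2.resize(d['frame'][y0:y0+200,x0:x0+260,::-1],None,fx=3,fy=3,interpolation=2))
print(sense()['joint_velocities'].round(2),sense()['wrist_force'])
"
```

```text
t 21.75 p [0.509  0.1847 0.2286] F [ 0.5   0.63 -5.05] w 0.573 tilt [ 0.032  0.009 -0.999] spin units -0.03
slide units [-0.06 -0.65  1.17]
[-0.02 -0.17  0.28  0.16  0.03 -0.06] [-0.66772386 -0.28637329 -5.72203093]
```

View pics/fc_scene.png

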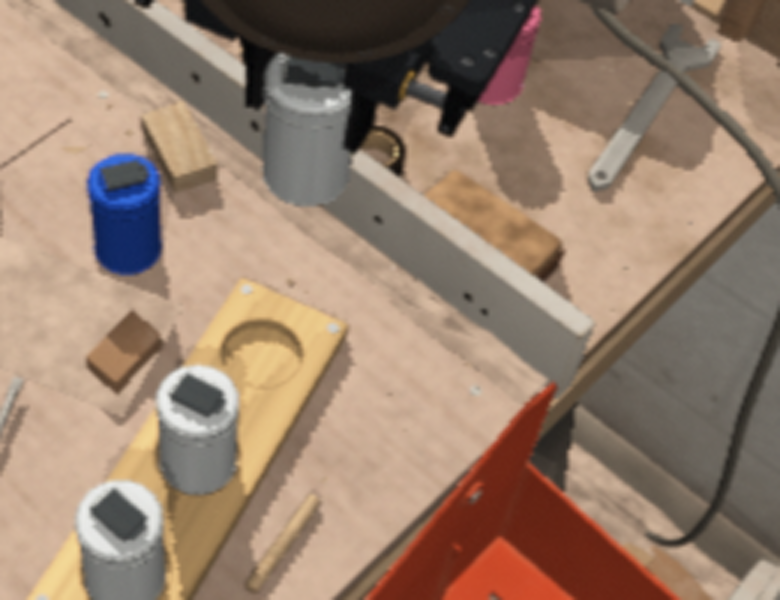

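View pics/f_top.png

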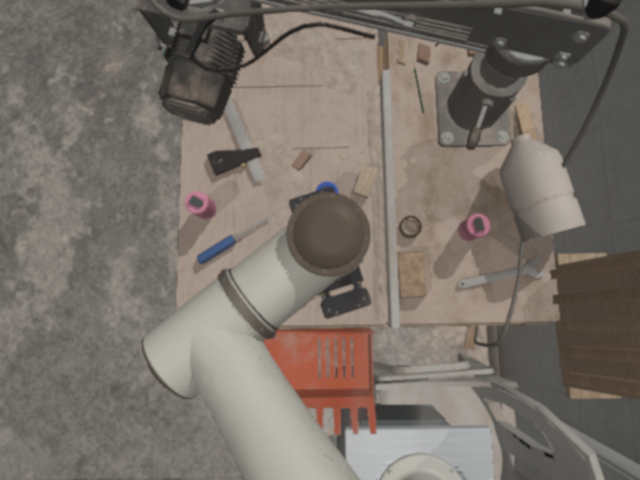

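```bash
python3 -c "
from h import *
s=cam('scene')
for z in (.16,.18,.2,.22,.24):
  out=[]
  for zz in (z,z+.08):
    c=s['rotation'].T@(np.array([.508,.186,zz])-s['eye']);u=s['camera_matrix']@c;out.append((u[:2]/u[2]).round(1))
  print(z,*out)
S=sense();print(S['time_s'],S['tcp_pos'],S['wrist_force'],S['gripper_width'])"
```

```text
0.16 [349.2 237. ] [351.8 207.5]
0.18 [349.8 230.1] [352.5 199.3]
0.2 [350.5 222.8] [353.3 190.8]
0.22 [351.1 215.3] [354.  181.9]
0.24 [351.8 207.5] [354.8 172.7]
21.9 [0.50915902 0.18478609 0.22893063] [ 0.16384369  0.04246718 -5.07233335] 0.577618374911102
```

The held tin's base is at about 0.205 m by the camera. It is steady and gripped, and the other two stand in the rack with their caps shut.

```bash
python3 -c "
from station import r,sense
print(r.finish_job()); print(sense()['time_s'])"
```

```text
the job is handed in; nothing more can be done
None
the job is handed in; nothing more can be done
```

I handed the job in at about 22 s, well under the 72 s limit. The heaviest tin was gripped and held with its base about 0.205 m above the bench by the scene camera. No verdict was reported.

- **Caps:** I pressed all three shut with the closed fingers before lifting any tin. The scene image showed all three shut while every tin stood in the rack.
- **Weighing:** I lifted only the tin in the right recess. It weighed about 5.4 N (0.55 kg), with free readings near 0 at the same spot, and the other two can weigh at most about 3.5 N. I did not lift those to compare.
- **Last checks:**
  - The grip opening was 50 mm, matching the tin.
  - The tool tilt was about 0.03 rad.
  - Drift before hand-in was a few mm/s, under the 30 mm/s limit.
  - In the last images the left and middle tins stood upright in the rack with their caps shut, and I could see no bystander moved. The arm hid some of them in the top view.

**What disagreed:**
- **Tip height:** the shut fingertips touched the caps about 3 cm lower in reported TCP height than expected, while the camera put the offset at about 2.3 cm. My first press on the left cap missed because of this, so I set the remaining heights by contact and camera.
- **Press force:** it reached about 24 N at the wrist on the right cap, far more than the 1 to 2 N needed, but within the limits.

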